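Clear the bottle and pop the push-to-open cupboard

ROBOT

A 7-joint arm with a two-finger parallel gripper is mounted at the origin on a cart in front of the work surface, level with it; the furniture and walls round the work are solid. World frame = base frame: x ahead of the robot, y to its left, z up, the work surface at z = 0. Lengths are in m, angles in rad, forces in N, time in s.
With the tool pointing down it reaches from about 0.4 to 0.925 m from the base axis. Payload 5.6 kg.
Tool frame: the origin (TCP) lies midway between the tips of the shut fingers; the grasp point (between the pads) lies 19 mm behind it; z points along the fingers, y is the line along which they close (so a half turn about z gives the same grasp; the last joint's range is limited). The gripper opens to 85 mm and grips with 20 to 120 N. Pads are 22 mm wide; open, the fingers measure 114 mm over their backs; the gripper's body (76 mm by 85 mm) begins 54 mm behind the grasp point. The pads swing forward as they close: fully open they stand 13 mm farther back than shut.
Start: joints at [-1.263, 0.468, -0.012, 1.603, 0.006, 1.071, -0.056], TCP at [0.223, 0.61, 0.231] pointing down, gripper open.
Joint ranges: [-2.53, 2.53], [-0.31, 2.02], [-1.57, 1.55], [0.28, 2.44], [-1.29, 4.43], [0.15, 1.84], [-2.92, 2.92]. Speed limits (rad/s): [2.57, 2.57, 3.14, 3.14, 3.14, 3.14, 3.14].

INTERFACE

Orientations are given as a unit quaternion [w, x, y, z].
In Python, from rig import telemetry, cams, robot gives the robot as it stands.
- The arm moves only by the shell command python3 -m inch 'ROWS'. ROWS is JSON, one flat list of numbers, 7 for each row, row after row: the shift along the tool's x, y, z each as a share of 0.04 m, from -1 to 1, then the turn, a rotation vector about the tool's x, y, z each as a share of 45 degrees, from -1 to 1, then the closure, from 0 (fully open) to 1 (shut). In form: [tx, ty, tz, rx, ry, rz, fingers, tx, ty, tz, rx, ry, rz, fingers, ...]. A call has 1 to 10 rows; each row shifts and turns the commanded pose from where the row before left it, along the tool's axes as they then stand; what a row does not reach is not made up. A row lasts 1/8 s, in which the tool goes at most 62.5 mm and 10.7 degrees, less where a joint would pass 70% of its speed; a pose out of reach is approached as far as the arm can. A call with a number of a shift or a turn outside -1 to 1 is refused whole. A call with a gripper value outside its range is refused whole. The fingers move at their own pace and stop on an object; the grip force is fixed at half the most. Time passes only in rows, so rows that do not move let the fingers close. It gives the time, the measured TCP pose, the force, the opening and the grip force at its end, in the units of the state.
- telemetry.get_state(): the state, without advancing time (a new reading comes with each control period).
- cams.grab_frame(name): name is "scene" or "top"; returns a dict with "frame" (420x560x3 uint8, red, green, blue), "mtx" (3x3 intrinsics, pixels), "extrinsics" (4x4, takes a point from world to camera coordinates). Camera axes: x right, y down, z forward; pixel columns grow to the right and rows downward; lengths in m; the calibration is good to about 2 mm. A picture is of the moment at which its call begins. There is no depth.
- robot.hand_in(): hands the job in; it is judged then, once.
The state is a dict: "t": time; "joint_positions": joint angles; "joint_velocities": joint speeds; "joint_torque": joint torques, N m; "ee_pos": TCP position; "tool_rot": TCP orientation; "ft_force": force on the tool from outside, world axes, zero at the start; "ft_torque": the same for the moment, N m; "gripper_width": finger opening in m; "gripper_force": force on a finger pad.
Only numpy, scipy, OpenCV 4.12 (cv2) and the standard library are available. Lean on these libraries where they do the work, as an engineer would, in place of code of your own. Each camera call takes 0.05 s, during which the arm holds its last target. There are 200 camera calls.

TASK

Open the wider of the two small push-to-open cupboards with fingertip touches alone, picking nothing up. First push the white bottle that stands in front of it along the bench, upright, until it is clear of everywhere the door could swing (it opens almost half a turn); then press the shut door in near the edge away from its hinges until the catch lets go, and leave the door sprung ajar. Keep the narrower cupboard shut and do not disturb the vial, the small beaker or the petri dish.

Things in the scene. Friction and masses are not known exactly. Their poses are not given: they have to be found in the camera images.
- wide_cupboard: The wider cupboard: grey with a wooden door, 162 wide (y), 130 deep (x) without the door, 120 mm high, fixed to the bench. Origin: centre of its underside. Its own -x axis points out of the front (towards the robot, give or take its yaw), +y to its left side as the robot sees it, z up. The shut door stands before the body with an 8 mm gap; its outer (front) face lies 83 mm from the origin along -x.
- wide_hinge (a point): Hinge axis (vertical) of the wide cupboard's door, at the door's left (+y) end in the plane of its outer face, 63 mm above the bench; two small steel hinges show there. The free edge of the door sweeps a circle of 156 mm radius about it in front of the cupboard, through almost half a turn, from shut to standing out at the left.
- wide_press (a point): Point on the outer face of the wide cupboard's door where it is best pressed: 22 mm short of its free (right, -y) edge, 95 mm above the bench, in line with the catch inside. Moves with the door. Pressed here, the catch lets go after about 4 mm of travel with about 2 to 4 N; the hard stop comes at 6 mm.
- wide_door (a joint): Plain wooden door without handle, 156 wide, 108 high (10 to 118 mm above the bench), 10 mm thick; in rad. 0 is shut (held by the catch against a light spring), positive opens towards the robot, negative is pressed in, to a hard stop at -0.045. Once the catch has let go, the door follows the finger as it draws back and springs to about 0.4 (free edge some 60 mm out) and stays there.
- narrow_door (a joint): Door of the narrower cupboard, of the same make and working, 106 mm wide, in rad; 0 is shut. It must stay shut.
- narrow_cupboard: The narrower cupboard: as the wide one but 112 mm wide. Origin: centre of its underside, axes as for the wide one. Either cupboard may be the left or the right one. Fixed to the bench.
- white_bottle: White plastic bottle with a white cap and a paper label, 48 mm across, 78 mm high, about 0.12 kg, loose. It starts 85 to 115 mm in front of the wide cupboard's door, within the swing of the door. Origin: centre of its underside. Out of the swing its centre is more than 180 mm (156 + 24) from wide_hinge, measured level.
- petri_dish: Bystander: clear petri dish, 66 across, 15 mm high, loose on top of the narrower cupboard. Origin: centre of its underside.
- vial: Bystander: glass vial with white cap, 26 across, 71 mm high, loose on the bench at the left. Origin: centre of its underside.
- small_beaker: Bystander: small glass beaker, 59 across, 72 mm high, loose on the bench at the right. Origin: centre of its underside.
Mind the look-alikes: they are no part of the job. What is shaped like the white_bottle but blue is not meant.

How it is judged:
On the way, in this order (a step that is already met when the one before it is completed fails the run):
1. the bottle stands upright, clear of the door's swing, with the door still shut (horizontal distance between white_bottle and wide_hinge above 0.18 m and value of joint wide_door below 0.03 rad and angle between white_bottle's own z axis and vertical below 0.1 rad), for 0.1 s.
2. the wide cupboard's door is pressed in (value of joint wide_door below -0.015 rad).
3. the door has sprung ajar (value of joint wide_door above 0.25 rad), for 0.1 s.
At the end, for the whole second after the job is handed in: The wide cupboard's door stands ajar at rest (0.25 to 0.7 rad); the bottle stands still and upright on the bench, its centre more than 180 mm from the door's hinge axis; the narrower cupboard is shut; vial, small beaker and petri dish are within 20 mm of where they were (value of joint wide_door between 0.25 and 0.7 rad and velocity of joint wide_door below 0.1 rad/s and horizontal distance between white_bottle and wide_hinge above 0.18 m and angle between white_bottle's own z axis and vertical below 0.1 rad and height (world z) of white_bottle between -0.01 and 0.006 m and linear speed of white_bottle below 0.02 m/s and value of joint narrow_door below 0.05 rad and distance of each of petri_dish, vial, small_beaker from where it was at the start of the episode below 0.02 m); the robot touches nothing.
It fails at once if the bottle is lifted off the bench (height (world z) of white_bottle above 0.012 m).
It fails at once if the bottle is tipped (angle between white_bottle's own z axis and vertical above 0.35 rad).
It fails at once if the door strikes the bottle (contact force between wide_door and white_bottle above 0.2 N).
It fails at once if the narrower cupboard springs open (value of joint narrow_door above 0.1 rad).
It fails at once if a bystander is disturbed (distance of any of petri_dish, vial, small_beaker from where it was at the start of the episode above 0.03 m or angle between any of petri_dish, vial, small_beaker's own z axis and vertical above 0.4 rad).
It also fails if it takes over 48 s, if anything falls off the work surface, if the arm or the gripper's body presses on something with over 40 N, if the wrist force passes 120 N, or if a joint passes its speed limit or range.

## Working session

There is one attempt and no reset: what is moved stays moved. The work goes in short steps, Python scripts to look and compute and a shell command to move; the robot and the scene stay as the last step left them, time stands still between calls to the robot, and variables do not carry over. Pictures are saved under pics/ and viewed, at most 10 in all, crops included, and the job is handed in when it is done.

```bash
mkdir -p pics
python3 - <<'E'
from rig import telemetry, cams
import cv2,numpy as np
for n in("scene","top"):
    d=cams.grab_frame(n); cv2.imwrite(f"pics/{n}0.png",d["frame"][:,:,::-1]); print(n,np.round(d["mtx"],1).tolist(),np.round(d["extrinsics"],4).tolist())
s=telemetry.get_state();print(s["t"],s["ee_pos"],s["tool_rot"],s["gripper_width"])
E
```

```text
scene [[428.8, 0.0, 273.5], [0.0, 428.8, 212.4], [0.0, 0.0, 1.0]] [[0.9008, -0.4338, -0.0186, -0.5048], [-0.3273, -0.6502, -0.6857, 0.2269], [0.2853, 0.6237, -0.7277, 1.1488], [0.0, 0.0, 0.0, 1.0]]
top [[398.9, 0.0, 273.1], [0.0, 398.9, 206.0], [0.0, 0.0, 1.0]] [[-0.0022, -1.0, 0.0009, -0.0056], [-0.9946, 0.0021, -0.1035, 0.5934], [0.1035, -0.0011, -0.9946, 1.1165], [0.0, 0.0, 0.0, 1.0]]
0.1 [0.22327792 0.60992993 0.23044222] [-8.13858754e-05  1.74556946e-01  9.84646772e-01 -7.74429522e-04] 0.08530210743763277
```

View pics/scene0.png

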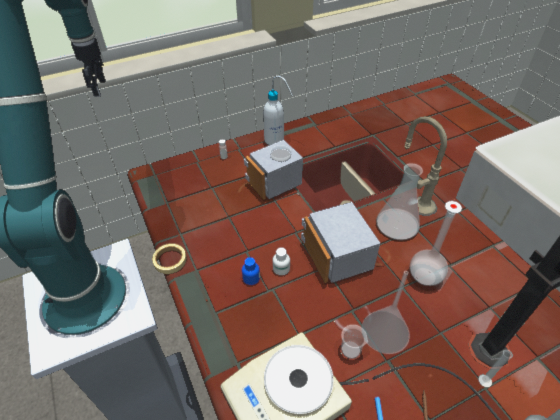

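View pics/top0.png

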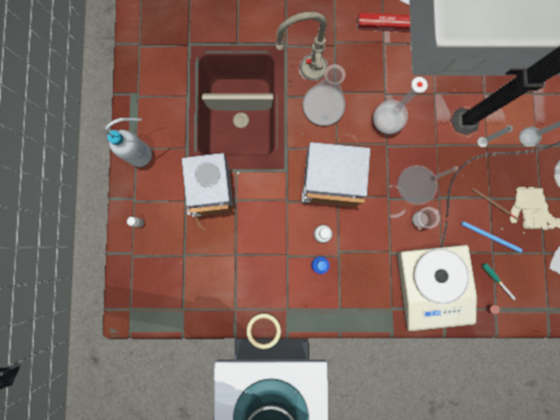

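The top view shows two candidates for the bottle, white at (323,234) and blue at (320,266). The white one fits. The wide cupboard is the right one at (337,172), about 60 px across against 45 px for the left one at (207,183). I'll confirm this in an enlarged crop.

```bash
cat > h.py <<'E'
import numpy as np,cv2
from rig import cams,telemetry
def ray(d,u,v,z):
    K=d["mtx"];E=d["extrinsics"];R=E[:3,:3];t=E[:3,3]
    c=-R.T@t; r=R.T@np.linalg.inv(K)@np.array([u,v,1.]); return (c+r*(z-c[2])/r[2])[:2]
def proj(d,p):
    q=d["extrinsics"][:3,:3]@np.array(p)+d["extrinsics"][:3,3]; q=d["mtx"]@q; return q[:2]/q[2]
def crop(d,x,y,w,h,s,f): cv2.imwrite(f,cv2.resize(d["frame"][y:y+h,x:x+w,::-1],None,fx=s,fy=s,interpolation=cv2.INTER_CUBIC))
E
python3 - <<'E'
from h import *
d=cams.grab_frame("top")
crop(d,290,135,100,150,4,"pics/c.png")
g=d["frame"].astype(int)
for n,(x,y),z in(("white",(323,234),.078),("blue",(320,266),.078),("vial",(134,222),.07),("beaker",(427,218),.072),("narrow FL",(188,211),.12),("narrow FR",(234,206),.12)): print(n,ray(d,x,y,z).round(3))
E
```

```text
white [ 0.511 -0.143]
blue [ 0.424 -0.134]
vial [0.546 0.378]
beaker [ 0.555 -0.432]
narrow FL [0.571 0.218]
narrow FR [0.584 0.097]
```

View pics/c.png

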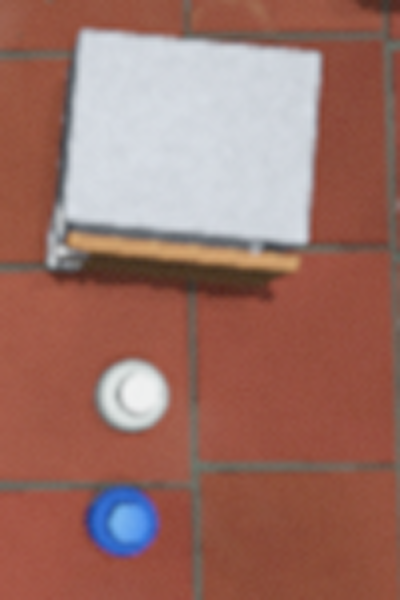

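The crop confirms it: the white bottle (cap at crop (138,393)) stands between the blue one and the wide cupboard. Crop corners of the cupboard's top are (80,30), (321,52), (308,243) and (66,222). The hinges are at the left.

Run:
```python
from h import *
d=cams.grab_frame("top")
P=lambda x,y,z: ray(d,290+(x+.5)/4-.5,135+(y+.5)/4-.5,z)
c=[P(*a,.12) for a in((80,30),(321,52),(308,243),(66,222))]
o=sum(c)/4; yv=(c[0]-c[1]+c[3]-c[2]); w=np.linalg.norm(yv)/2
xv=c[0]-c[3]+c[1]-c[2]; dp=np.linalg.norm(xv)/2
a1=np.arctan2(-yv[0],yv[1]); a2=np.arctan2(xv[1],xv[0]); print("o",o,"w",w,"d",dp,"yaw",a1,a2)
yaw=(a1+a2)/2; X=np.array([np.cos(yaw),np.sin(yaw)]);Y=np.array([-X[1],X[0]])
dl,dr=P(70,246,.118),P(299,270,.118); print("door top edge",dl,dr,np.linalg.norm(dl-dr), "local",[(X@(p-o),Y@(p-o)) for p in(dl,dr)])
h=o-.083*X+.078*Y; print("hinge",h,"free",h-.156*Y,"press",h-.134*Y)
for n,p in(("white cap",P(139,392,.078)),("white body",P(132,396,.05)),("blue cap",P(127,522,.078)),("blue body",P(122,521,.05))): print(n,p,np.linalg.norm(p-h),"local",X@(p-h),Y@(p-h))
```

```text
o [ 0.68419263 -0.18104111] w 0.16211514621819625 d 0.13064766351268578 yaw -0.09233940378570735 -0.08829274479988479
door top edge [ 0.61048777 -0.0975631 ] [ 0.59408152 -0.24966827] 0.15298741319909742 local [(np.float64(-0.08093361506089601), np.float64(0.07649009602396868)), (np.float64(-0.08355412866787448), np.float64(-0.07647487220662653))]
hinge [ 0.60856599 -0.09587297] free [ 0.59449583 -0.25123716] press [ 0.59648009 -0.22932683]
white cap [ 0.51478707 -0.14718501] 0.10689907366105318 local -0.08876870619152338 -0.05956113456503555
white body [ 0.51302175 -0.14585135] 0.10782643910386237 local -0.09064711334601429 -0.058392138270950314
blue cap [ 0.42668157 -0.13766766] 0.18662460023331087 local -0.1773735148043978 -0.058029110437582646
blue body [ 0.42615125 -0.13757653] 0.18712114911757685 local -0.17790988447554285 -0.05798618329379359
```

Poses found: white bottle at (0.513, −0.146) and hinge at (0.609, −0.096). The plan is to push the bottle towards −y with half-open fingers cradling it, to y of about −0.275. I'll turn the tool first, then travel.

```bash
python3 -m inch '[0,0,0,0,0,0.222,0.6, 0,0,0,0,0,0.222,0.6, 0,0,0,0,0,0.222,0.6, 0,0,0,0,0,0.222,0.6, 0,0,0,0,0,0.222,0.6, 0,0,0,0,0,0.222,0.6, 0,0,0,0,0,0.222,0.6, 0,0,0,0,0,0,0.6]'
python3 -m inch '[-1,0.43,0,0,0,0,0.6, -1,0.43,0,0,0,0,0.6, -1,0.43,0,0,0,0,0.6, -1,0.43,0,0,0,0,0.6, -1,0.43,0,0,0,0,0.6, -1,0.43,0,0,0,0,0.6, -1,0.43,0,0,0,0,0.6, -1,0.43,0,0,0,0,0.6, 0,0,0,0,0,0,0.6]'
```

```text
t: 1.2
ee_pos: [0.2232, 0.6103, 0.231]
tool_rot: [0.0, 0.707, 0.708, -0.0]
ft_force: [-0.2, -0.3, -0.5]
gripper_width: 0.034
gripper_force: 0.0
t: 2.33
ee_pos: [0.3622, 0.2874, 0.2316]
tool_rot: [0.0, 0.708, 0.706, 0.0]
ft_force: [-0.0, 1.2, 0.4]
gripper_width: 0.0342
gripper_force: 0.0
```

```bash
python3 -m inch '[-0.98,0.42,0,0,0,0,0.6, -0.98,0.42,0,0,0,0,0.6, -0.98,0.42,0,0,0,0,0.6, -0.98,0.42,0,0,0,0,0.6, -0.98,0.42,0,0,0,0,0.6, -0.98,0.42,0,0,0,0,0.6, -0.98,0.42,0,0,0,0,0.6, -0.98,0.42,0,0,0,0,0.6, -0.98,0.42,0,0,0,0,0.6, 0,0,0,0,0,0,0.6]'
python3 - <<'E'
from h import *
d=cams.grab_frame("top"); crop(d,230,120,200,150,4,"pics/d.png")
E
```

```text
t: 3.58
ee_pos: [0.5129, -0.065, 0.2314]
tool_rot: [0.001, 0.708, 0.706, -0.0]
ft_force: [-0.0, 0.3, 0.6]
gripper_width: 0.0341
gripper_force: 0.0
```

View pics/d.png

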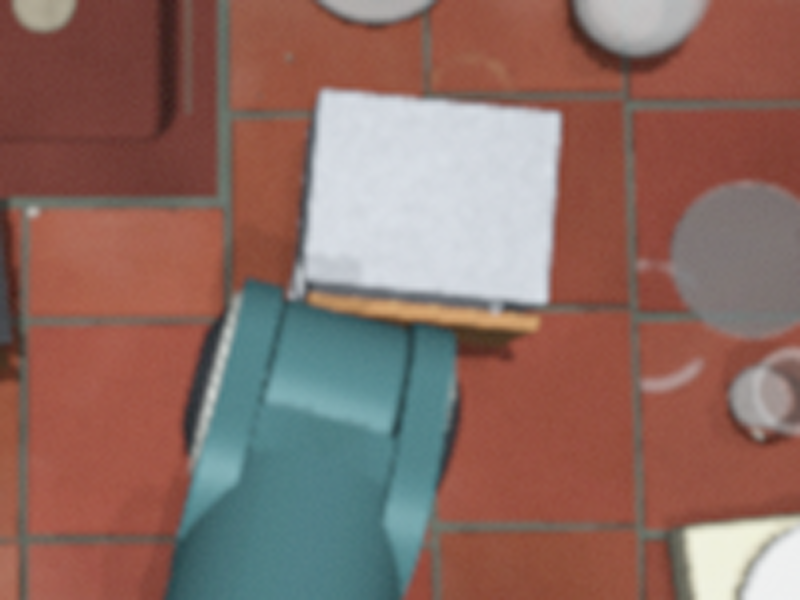

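```bash
python3 -m inch '[0,0,1,0,0,0,0.6, 0,0,1,0,0,0,0.6, 0,0,1,0,0,0,0.6, 0,0,1,0,0,0,0.6, 0,0,0.9,0,0,0,0.6, 0,0,0,0,0,0,0.6]'
python3 -m inch '[-0.4,0,0,0,0,0,0.6, -0.4,0,0,0,0,0,0.6, -0.2,0,0,0,0,0,0.6, -0.2,0,0,0,0,0,0.6, -0.2,0,0,0,0,0,0.6, -0.2,0,0,0,0,0,0.6, -0.2,0,0,0,0,0,0.6, -0.2,0,0,0,0,0,0.6, -0.2,0,0,0,0,0,0.6, 0,0,0,0,0,0,0.6]'
python3 - <<'E'
from h import *
d=cams.grab_frame("scene"); crop(d,200,180,200,150,4,"pics/e.png")
E
```

```text
t: 4.38
ee_pos: [0.5097, -0.0604, 0.0332]
tool_rot: [-0.002, 0.706, 0.708, -0.002]
ft_force: [0.2, -0.4, 1.3]
gripper_width: 0.0338
gripper_force: 0.0
t: 5.62
ee_pos: [0.5116, -0.1517, 0.0352]
tool_rot: [0.0, 0.708, 0.706, -0.0]
ft_force: [0.3, 1.2, -0.1]
gripper_width: 0.034
gripper_force: 0.3
```

View pics/e.png

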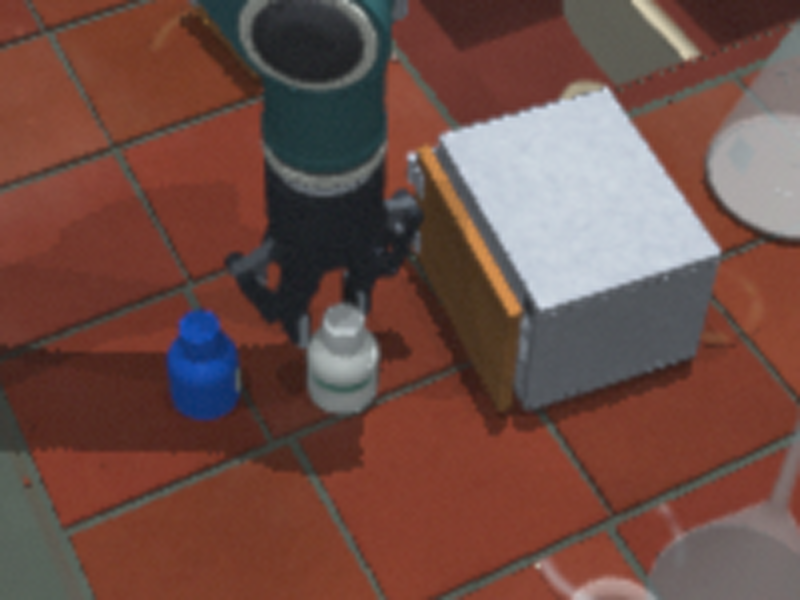

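The bottle is upright and cradled between the fingers, with the blue bottle and the door clear. I'll keep pushing about 100 mm, then back off.

```bash
python3 -m inch '[-0.28,0,0,0,0,0,0.6, -0.28,0,0,0,0,0,0.6, -0.28,0,0,0,0,0,0.6, -0.28,0,0,0,0,0,0.6, -0.28,0,0,0,0,0,0.6, -0.28,0,0,0,0,0,0.6, -0.28,0,0,0,0,0,0.6, -0.28,0,0,0,0,0,0.6, -0.2,0,0,0,0,0,0.6, -0.1,0,0,0,0,0,0.6]'
python3 -m inch '[0,0,0,0,0,0,0.6, 0.3,0,0,0,0,0,0.6, 0.7,0,0,0,0,0,0.6, 0.7,0,0,0,0,0,0.6, 0,0,-1,0,0,0,1, 0,0,-1,0,0,0,1, 0,0,-1,0,0,0,1, 0,0,-0.5,0,0,0,1, 0,0,0,0,0,0,1]'
python3 - <<'E'
from h import *
d=cams.grab_frame("scene"); crop(d,200,180,200,150,4,"pics/f.png")
h=np.array([.6086,-.0959])
for y in(-.26,-.27,-.28): print(y,proj(d,(.512,y,.078)).round(1),(4*(proj(d,(.512,y,.078))-[200,180])).round())
E
```

```text
t: 6.92
ee_pos: [0.5116, -0.2528, 0.0353]
tool_rot: [0.0, 0.708, 0.707, -0.0]
ft_force: [-0.0, 2.1, 1.2]
gripper_width: 0.0343
gripper_force: 1.4
t: 8.05
ee_pos: [0.5127, -0.1833, 0.1766]
tool_rot: [0.001, 0.707, 0.707, 0.001]
ft_force: [1.1, 0.0, -0.5]
gripper_width: -0.0001
gripper_force: 0.0
-0.26 [300.5 282.1] [402. 408.]
-0.27 [302.4 285.1] [409. 421.]
-0.28 [304.3 288.2] [417. 433.]
```

View pics/f.png

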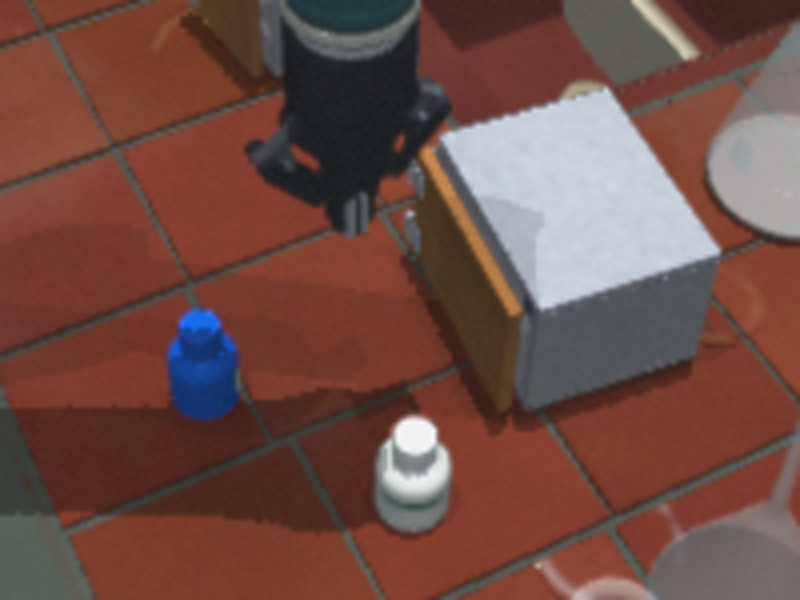

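The bottle stands upright at about (0.512, −0.28) (cap at crop (414,433)). That is about 0.21 m from the hinge, and the door is still shut. Next I turn the tool to face the door and line up with the press point.

```bash
python3 -m inch '[-0.575,0,0,0,0,-0.21,1, -0.0,0,0,0,0,-0.21,1, 0,0,0,0,0,-0.21,1, 0,0,0,0,0,-0.21,1, 0,0,0,0,0,-0.21,1, 0,0,0,0,0,-0.21,1, 0,0,0,0,0,-0.21,1, 0,0,0,0,0,-0.21,1, 0,0,0,0,0,-0.21,1, 0,0,0,0,0,0,1]'
```

```text
t: 9.35
ee_pos: [0.5109, -0.2066, 0.1737]
tool_rot: [-0.001, 0.044, 0.999, 0.001]
ft_force: [0.5, -0.4, -0.4]
gripper_width: -0.0
gripper_force: 0.0
```

```bash
python3 -m inch '[0,-0.4,0.7,0,0,0,1, 0,0,0.7,0,0,0,1, 0,0,0.7,0,0,0,1, -0.4,0,0,0,0,0,1, -0.4,0,0,0,0,0,1, -0.4,0,0,0,0,0,1, 0,0,0,0,0,0,1, 0,0,0,0,0,0,1]'
```

```text
t: 10.35
ee_pos: [0.5582, -0.2272, 0.0916]
tool_rot: [0.0, 0.044, 0.999, -0.0]
ft_force: [-0.1, 0.6, 0.0]
gripper_width: 0.0004
gripper_force: 0.0
```

```bash
python3 -m inch '[-0.2,0,0,0,0,0,1, -0.2,0,0,0,0,0,1, -0.15,0,0,0,0,0,1, 0,0,0,0,0,0,1]'; python3 -m inch '[-0.08,0,0,0,0,0,1, 0,0,0,0,0,0,1]';  python3 -m inch '[-0.05,0,0,0,0,0,1, 0,0,0,0,0,0,1]'
```

```text
t: 10.85
ee_pos: [0.5806, -0.2291, 0.0912]
tool_rot: [0.0, 0.043, 0.999, -0.0]
ft_force: [-0.6, -0.4, -0.0]
gripper_width: -0.0004
gripper_force: 0.0
t: 11.1
ee_pos: [0.5831, -0.2295, 0.0912]
tool_rot: [-0.0, 0.043, 0.999, 0.0]
ft_force: [-0.7, 0.3, 0.1]
gripper_width: -0.0002
gripper_force: 0.1
t: 11.35
ee_pos: [0.5849, -0.2297, 0.0912]
tool_rot: [-0.0, 0.044, 0.999, 0.0]
ft_force: [-0.7, 0.1, 0.4]
gripper_width: 0.0003
gripper_force: 0.8
```

```bash
for i in 1; do python3 -m inch '[-0.05,0,0,0,0,0,1, 0,0,0,0,0,0,1]'; python3 -m inch '[-0.05,0,0,0,0,0,1, 0,0,0,0,0,0,1]'; done | grep -E 'ee|ft'
```

```text
ee_pos: [0.5872, -0.2299, 0.0912]
ft_force: [-1.5, -0.8, -1.1]
ee_pos: [0.5893, -0.23, 0.0912]
ft_force: [-1.4, -0.2, 0.1]
```

```bash
(python3 -m inch '[-0.03,0,0,0,0,0,1, 0,0,0,0,0,0,1]'; python3 -m inch '[-0.025,0,0,0,0,0,1, 0,0,0,0,0,0,1]') | grep -E 'ee|ft'
```

```text
ee_pos: [0.5899, -0.23, 0.0912]
ft_force: [-4.2, 0.1, 1.0]
ee_pos: [0.5899, -0.2301, 0.0911]
ft_force: [-6.6, 1.2, 2.9]
```

The finger has reached the hard stop: force is rising with no further travel. I'll draw back with the door following, then lift clear.

```bash
python3 -m inch '[0.2,0,0,0,0,0,1, 0.25,0,0,0,0,0,1, 0.25,0,0,0,0,0,1, 0.25,0,0,0,0,0,1, 0.25,0,0,0,0,0,1, 0.25,0,0,0,0,0,1, 0.25,0,0,0,0,0,1, 0.25,0,0,0,0,0,1, 0.25,0,0,0,0,0,1, 0,0,0,0,0,0,1]'
python3 - <<'E'
from h import *
d=cams.grab_frame("scene"); crop(d,200,180,200,150,4,"pics/g.png")
E
```

```text
t: 13.6
ee_pos: [0.503, -0.2226, 0.0913]
tool_rot: [-0.0, 0.044, 0.999, 0.0]
ft_force: [-0.9, 0.6, -0.0]
gripper_width: 0.0
gripper_force: 0.0
```

View pics/g.png

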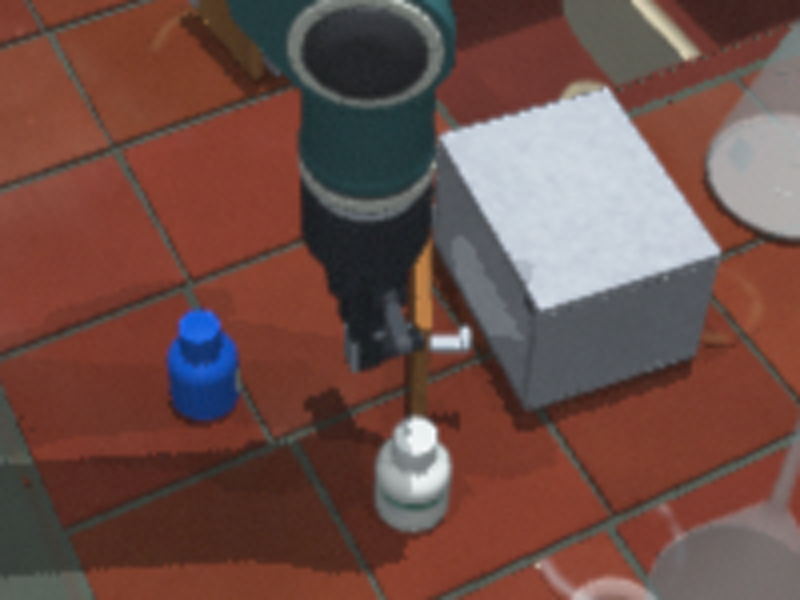

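The door is ajar at about 0.4 rad, the finger is free, and the bottle stands clear. Next I lift away and check.

```bash
python3 -m inch '[0.3,0,0,0,0,0,1, 0,0,-0.6,0,0,0,1, 0,0,-1,0,0,0,1, 0,0,-1,0,0,0,1, 0,0,-1,0,0,0,1, 0,0,0,0,0,0,1, 0,0,0,0,0,0,1, 0,0,0,0,0,0,1]'
python3 - <<'E'
from h import *
d=cams.grab_frame("scene"); crop(d,190,120,200,150,4,"pics/i.png")
E
```

```text
t: 14.65
ee_pos: [0.4909, -0.2211, 0.234]
tool_rot: [-0.001, 0.043, 0.999, 0.0]
ft_force: [0.1, -0.3, -0.4]
gripper_width: -0.0004
gripper_force: 0.0
```

View pics/i.png

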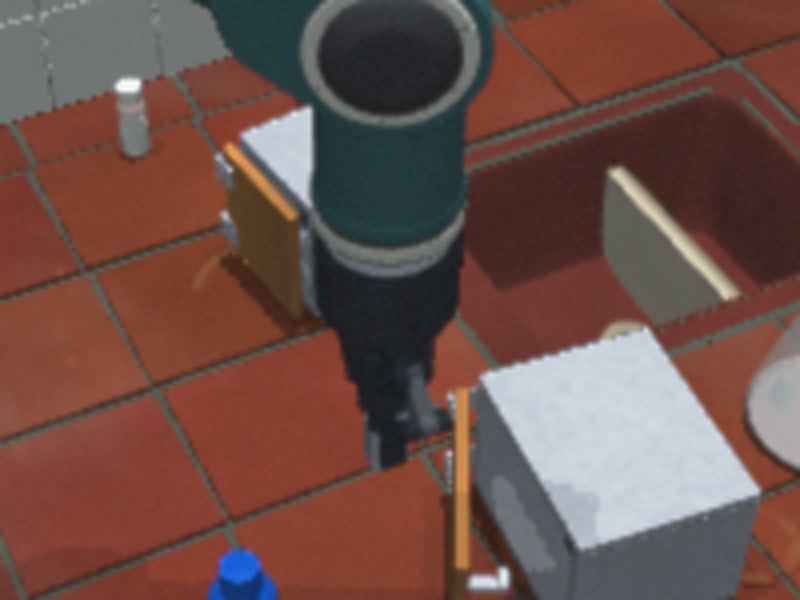

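The wide door stands ajar, the narrow door (crop (262,230)) is shut, the vial is in place, and the arm is clear. I'm handing in.

```bash
python3 -c "
from rig import robot
print(robot.hand_in())"
```

```text
the job is handed in; nothing more can be done
None
```

I handed the job in at about 15 s. The wide cupboard's door is sprung ajar at about 0.4 rad by eye, the white bottle stands upright about 0.21 m from the hinge, the narrow cupboard is shut, and the arm is clear; hand-in gave no verdict, and I saw the vial in place but did not re-check the beaker or petri dish.

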